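Open the vent cap under the green flip-top

TASK

The reservoir with the green flip-top is wanted for use and must be vented. Lift its green flip-top tab up and well back past upright, then unscrew the grey cap beneath it anticlockwise (seen from above) as far as it goes, leaving the tab open. Leave the orange flip-top shut.

Things in the scene. Friction and masses are not known exactly. Their poses are not given: they have to be found in the camera images.
- reservoir_green: White tank with a green stripe, 98x98 mm, 86 mm high, fixed; on it a neck of radius 30 mm, top at z 112 mm. Origin: centre of underside; z up, +x from the cap towards the flap's hinge, y along the hinge. Green flap over a grey cap on the axis. Grey hinge bracket 22 mm wide (y) at x 37 to 47 mm, up to z 143 mm: when gripping the cap keep the fingers' closing line within 45 degrees of y.
- green_tab (a joint): Flap's hinge, along y at x +42, z 143 mm: 0 shut, 1.57 upright, 2.3 rad stop; stiff (0.05 N m), stays as left. Grows as the tab rises and swings over to +x. Flap: disc 56 mm wide, 6 mm thick, over the cap, at z 143 mm when shut; then a thumb tab 24 mm wide (y), 9 mm thick, x -29 to -54 mm. Pinch the tab across y from above, 85 mm from the hinge axis, nothing below it to z 86 mm; carry it round.
- green_cap (a joint): Turn of the grey ribbed vent cap under the green flap: grows anticlockwise seen from above, 0 shut, 1.2 rad open stop; starts at 0 to 0.15. It does not rise. Friction 0.06 N m, stays as left. Round, 34 mm wide, axis upright at the reservoir's x 0, y 0, from z 112 to 136 mm; grip it across any diameter from above once the flap is back.
- orange_tab (a joint): Hinge of the flap on the other reservoir, the same in shape and size but with orange flap and stripe, 18 to 40 cm to one side of the green one (centre to centre); 0 shut.

How it is judged:
By the outcome, as a careful person would: the job done as asked, in the order asked, and still so for the second after the job is handed in, with the robot touching nothing.
It also fails if it takes over 48 s, if anything falls off the work surface, if the arm or the gripper's body presses on something with over 40 N, if the wrist force passes 120 N, or if a joint passes its speed limit or range.

ROBOT

A 6-joint arm with a two-finger parallel gripper is mounted at the origin on the work surface; the furniture and walls round the work are solid. World frame = base frame: x ahead of the robot, y to its left, z up, the work surface at z = 0. Lengths are in m, angles in rad, forces in N, time in s.
With the tool pointing down it reaches from about 0.325 to 0.775 m from the base axis. Payload 5.5 kg.
Tool frame: the origin (TCP) lies midway between the tips of the shut fingers; the grasp point (between the pads) lies 19 mm behind it; z points along the fingers, y is the line along which they close (so a half turn about z gives the same grasp; the last joint's range is limited). The gripper opens to 85 mm and grips with 20 to 120 N. Pads are 22 mm wide; open, the fingers measure 114 mm over their backs; the gripper's body (76 mm by 85 mm) begins 54 mm behind the grasp point. The pads swing forward as they close: fully open they stand 13 mm farther back than shut.
Start: joints at [1.055, 0.091, 1.231, -0, 1.82, -0.057], TCP at [0.266, 0.538, 0.231] pointing down, gripper open.
Joint ranges: [-2.87, 2.87], [-0.86, 2.18], [0.17, 2.46], [-1.51, 4.65], [0.06, 2.69], [-2.65, 2.65]. Speed limits (rad/s): [2.57, 2.57, 3.01, 3.14, 3.14, 3.14].

INTERFACE

Orientations are given as a unit quaternion [x, y, z, w].
In Python, from workcell import bot, viewer gives the robot as it stands.
- The arm moves only by the tool apply_moves, never from a script. Its argument "targets" is one flat list of numbers, 5 for each row, row after row: the gripper's target within -1 to 1 (shut at 1, half-way at 0, fully open at -1), then the shift along the tool's x, y, z in units of 0.03 m (1.0 is 0.03 m), then the turn about the tool's z in units of 0.15 rad (1.0 is 0.15 rad). A call has 1 to 20 rows; each row shifts and turns the commanded pose from where the row before left it, along the tool's axes as they then stand; what a row does not reach is not made up. A row lasts 1/10 s, in which the tool goes at most 50 mm and 8.59 degrees, less where a joint would pass 70% of its speed; a pose out of reach is approached as far as the arm can. A call with a number of a shift or a turn outside -1 to 1 is refused whole. A call with a gripper value outside its range is refused whole. The fingers move at their own pace and stop on an object; "newtons" is the grip in N (left out, the last holds). Time passes only in rows, so rows that do not move let the fingers close. It gives the time, the measured TCP pose, the force, the opening and the grip force at its end, in the units of the state.
- bot.read_state(): the state, without advancing time (a new reading comes with each control period).
- viewer.camera(name): name is "scene" or "top" or "wrist"; returns the picture (400x640x3 uint8, blue, green, red); there is no depth.
- viewer.calibration(name): a dict with "fx", "fy", "cx", "cy" (pixels), "xyz" and "orientation" of the camera in the world; the wrist camera has in their place "mount" (4x4, takes a point from camera to tool coordinates, whose origin is the TCP and whose axes are the flange's). Camera axes: x right, y down, z forward; pixel columns grow to the right and rows downward; lengths in m; the calibration is good to about 2 mm. The wrist camera is an equidistant fisheye: a pixel r from the principal point sees the ray r / f radians off the axis. A picture is of the moment at which its call begins: read the wrist's pose just before it. calibration takes no time and is no camera call.
- bot.sign_off(): hands the job in; it is judged then, once.
The state is a dict: "time_s": time; "joint_positions": joint angles; "dq": joint speeds; "effort": joint torques, N m; "tool_pos": TCP position; "ee_rot": TCP orientation; "contact_force": force on the tool from outside, world axes, zero at the start; "torque": the same for the moment, N m; "finger_gap": finger opening in m; "gripper_force": force on a finger pad.
Only numpy, scipy, OpenCV 4.12 (cv2) and the standard library are available. Lean on these libraries where they do the work, as an engineer would, in place of code of your own. Each camera call takes 0.05 s, during which the arm holds its last target. There are 200 camera calls.

## Working session

There is one attempt and no reset: what is moved stays moved. The work goes in short steps, Python scripts to look and compute and a tool call to move; the robot and the scene stay as the last step left them, time stands still between calls to the robot, and variables do not carry over. Pictures are saved under pics/ and viewed, at most 10 in all, crops included, and the job is handed in when it is done.

Besides the shell and the picture viewer there is one more tool, called as name(argument=value, ...) on one line, values as JSON. apply_moves: Moves the arm, as the interface text tells. Shifts and turns lie within -1 to 1; 1 stands for 0.03 m of shift or 0.15 rad of turn. Its arguments: {"type":"object","properties":{"targets":{"type":"array"},"newtons":{"type":"number"}},"required":["targets"]}

```bash
mkdir -p pics; ls; python3 - <<'E'
from workcell import bot, viewer
import cv2
s=bot.read_state(); print({k:s[k] for k in('time_s','tool_pos','ee_rot','finger_gap')})
for n in('scene','top','wrist'):
    cv2.imwrite(f'pics/{n}0.png',viewer.camera(n)); print(n,viewer.calibration(n))
import numpy as np
a=cv2.imread('pics/top0.png');b=cv2.imread('pics/scene0.png')
cv2.imwrite('pics/both.png',cv2.resize(np.vstack([a,b]),(480,600)))
E
```

```text
pics
{'time_s': 0.0, 'tool_pos': array([0.26558152, 0.53770815, 0.23011746]), 'ee_rot': array([ 2.27376700e-01,  9.73806376e-01, -9.52376812e-04, -2.65920994e-04]), 'finger_gap': 0.08539441790601662}
scene {'fx': 431.6805041572306, 'fy': 431.6805041572306, 'cx': 322.13363399359525, 'cy': 196.97152127383637, 'xyz': array([ 0.01862334, -0.24614194,  0.6790884 ]), 'orientation': array([ 0.81900201, -0.39273913,  0.17223336, -0.38121825])}
top {'fx': 434.7896991461113, 'fy': 434.7896991461113, 'cx': 310.32516914774476, 'cy': 204.69675480144696, 'xyz': array([0.31916083, 0.14460705, 0.92139274]), 'orientation': array([ 0.74849129, -0.65344406,  0.07258547, -0.08661989])}
wrist {'fx': 309.70691628693146, 'fy': 309.70691628693146, 'cx': 316.1910678449456, 'cy': 202.91319015321002, 'mount': array([[-6.02614697e-04, -9.64517473e-01, -2.64018336e-01,
         6.65604172e-02],
       [ 9.99999425e-01, -3.47182246e-04, -1.01413793e-03,
        -1.68097641e-05],
       [ 8.86491276e-04, -2.64018795e-01,  9.64517128e-01,
        -1.43397605e-01],
       [ 0.00000000e+00,  0.00000000e+00,  0.00000000e+00,
         1.00000000e+00]])}
```

View pics/top0.png

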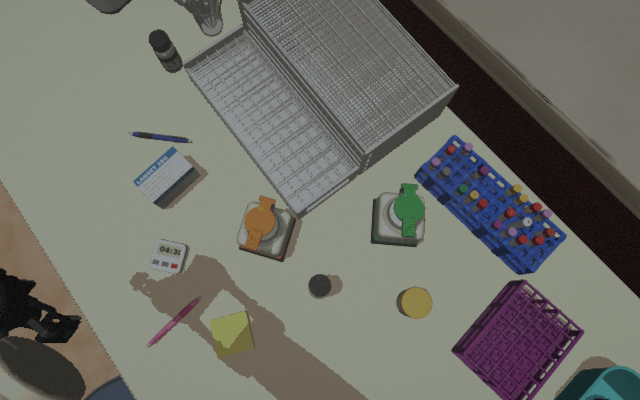

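View pics/scene0.png

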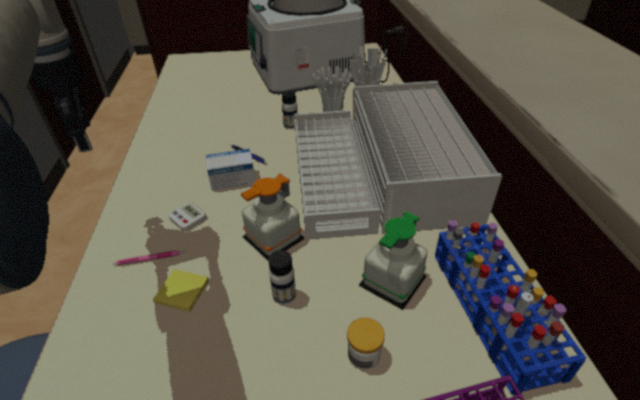

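The top view shows the green flap at about (408,208) and the orange one at about (260,220). The scene view shows green at (400,230) with a grey dish rack behind it. I'll zoom in to see which end is the tab.

```bash
cat > h.py <<'E'
import numpy as np, cv2
from scipy.spatial.transform import Rotation as R
from workcell import bot, viewer
def ray(n,p,s=None):
    c=viewer.calibration(n); d=np.array([(p[0]-c['cx'])/c['fx'],(p[1]-c['cy'])/c['fy']])
    if n!='wrist': 
        v=np.r_[d,1]; return np.array(c['xyz']),R.from_quat(c['orientation']).apply(v)
    t=np.hypot(*d); v=np.r_[d/t*np.sin(t),np.cos(t)]
    M=c['mount']; r=R.from_quat(s['ee_rot'])
    return r.apply(M[:3,3])+s['tool_pos'], r.apply(M[:3,:3]@v)
def plane(n,p,z,s=None):
    o,d=ray(n,p,s); return o+d*(z-o[2])/d[2]
def green(im):
    h=cv2.cvtColor(im,cv2.COLOR_BGR2HSV); return cv2.inRange(h,(45,110,50),(80,255,255))
E
python3 - <<'E'
from h import *
a=cv2.imread('pics/top0.png');b=cv2.imread('pics/scene0.png')
m=green(a); m[:,:360]=0;m[:,430:]=0
n,l,st,c=cv2.connectedComponentsWithStats(m)
for i in range(1,n):
    if st[i,4]>15: print(st[i],c[i],plane('top',c[i],.146))
f=lambda im,x,y:cv2.resize(im[y:y+80,x:x+100],(400,320),interpolation=cv2.INTER_CUBIC)
cv2.imwrite('pics/crop.png',np.hstack([f(a,360,170),f(b,350,200)]))
E
```

```text
[394 184  30  53 945] [408.56296296 209.0973545 ] [ 0.51163016 -0.00636763  0.146     ]
```

View pics/crop.png

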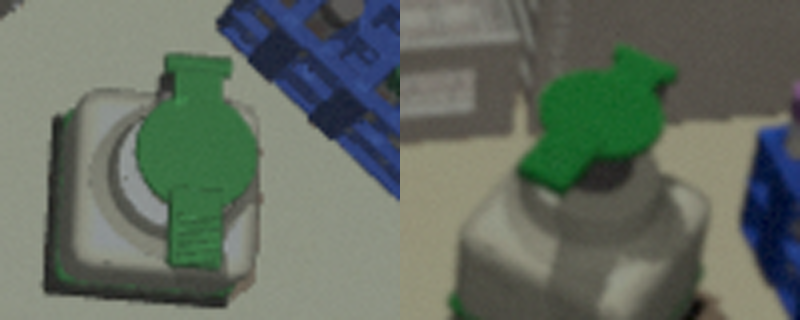

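The ribbed thumb tab points down in the top view, at crop (195,265). The hinge bar is at the top, at crop (198,65), and the disc centre is near crop (197,150).

```bash
python3 - <<'E'
from h import *
P={k:plane('top',(360+x/4,170+y/4),.146) for k,x,y in [('hinge',198,66),('disc',197,148),('tabend',194,266)]}
for k in P: print(k,P[k].round(4))
print(np.linalg.norm(P['hinge']-P['tabend']))
d=P['hinge']-P['tabend']; th=np.arctan2(d[1],d[0]); print('yaw +x',th)
# from scene: tab end bottom-left, disc centre
Q={k:plane('scene',(350+x/4,200+y/4),.146) for k,x,y in [('hinge',647,66),('disc',602,112),('tabend',541,175)] for x in [x-400]}
for k in Q: print(k,Q[k].round(4))
d=Q['hinge']-Q['tabend'];print(np.arctan2(d[1],d[0]))
s=bot.read_state(); r=R.from_quat(s['ee_rot']).as_matrix(); print(r.round(3))
E
```

```text
hinge [ 0.5545 -0.0044  0.146 ]
disc [ 0.5157 -0.0073  0.146 ]
tabend [ 0.4613 -0.0106  0.146 ]
0.09337273565165856
yaw +x 0.06557195608174646
hinge [ 0.553  -0.0058  0.146 ]
disc [ 0.5154 -0.0053  0.146 ]
tabend [ 0.4673 -0.005   0.146 ]
-0.009344625867560716
[[-0.897  0.443 -0.001]
 [ 0.443  0.897 -0.001]
 [ 0.    -0.002 -1.   ]]
```

Two views agree on the green reservoir: centre about (0.514, -0.007), yaw about 0.04. Next I turn the gripper and travel over.

apply_moves(targets=[-1,0,0,0,-0.85,-1,0,0,0,-0.85,-1,0,0,0,-0.85,-1,0,0,0,-0.85,-1,0,0,0,0,-1,-0.3,-0.92,0,0,-1,-0.3,-0.92,0,0,-1,-0.3,-0.92,0,0,-1,-0.3,-0.92,0,0,-1,-0.3,-0.92,0,0,-1,-0.3,-0.92,0,0,-1,-0.3,-0.92,0,0,-1,-0.3,-0.92,0,0,-1,-0.3,-0.92,0,0,-1,-0.3,-0.92,0,0])

```text
time_s: 1.65
tool_pos: [0.3699, 0.2658, 0.2312]
ee_rot: [-0.024, 1.0, -0.0, 0.0]
contact_force: [0.7, -0.1, -0.4]
finger_gap: 0.0854
gripper_force: 0.0
```

apply_moves(targets=[-1,-0.3,-0.92,0,0,-1,-0.3,-0.92,0,0,-1,-0.3,-0.92,0,0,-1,-0.3,-0.92,0,0,-1,-0.3,-0.92,0,0,-1,-0.3,-0.92,0,0,-1,-0.3,-0.92,0,0,-1,-0.3,-0.92,0,0,-1,-0.3,-0.92,0,0,-1,-0.3,-0.92,0,0,-1,0,0,0,0,-1,0,0,0,0])

```text
time_s: 2.85
tool_pos: [0.4736, -0.0043, 0.231]
ee_rot: [-0.024, 1.0, 0.0, -0.0]
contact_force: [0.0, 0.0, 0.4]
finger_gap: 0.0853
gripper_force: 0.0
```

```bash
python3 - <<'E'
from h import *
s=bot.read_state(); im=viewer.camera('wrist'); cv2.imwrite('pics/w1.png',im)
print(s['tool_pos'],R.from_quat(s['ee_rot']).as_matrix().round(3))
m=green(im);n,l,st,c=cv2.connectedComponentsWithStats(m)
for i in range(1,n):
    if st[i,4]>200: print(st[i],c[i])
E
```

```text
[ 0.47362949 -0.00434424  0.23098438] [[-0.999 -0.047 -0.001]
 [-0.047  0.999  0.   ]
 [ 0.001  0.001 -1.   ]]
[ 280  193   67  110 4712] [312.89707131 249.40556027]
```

View pics/w1.png

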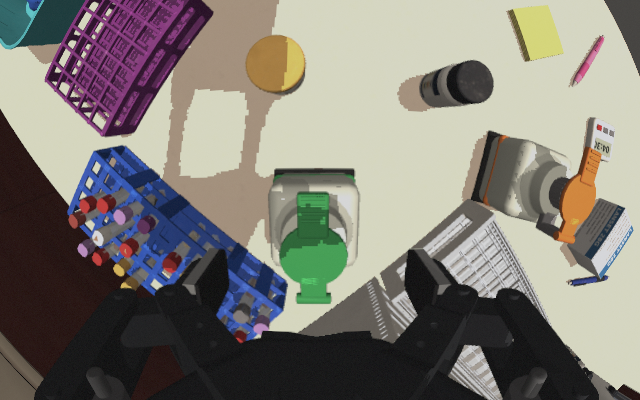

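The wrist view shows the tab end at (313,193), the disc centre at about (313,252) and the hinge bar at (314,297).

```bash
python3 - <<'E'
from h import *
s=bot.read_state(); im=cv2.imread('pics/w1.png'); m=green(im)
def mid(r): x=np.where(m[r,270:360])[0]+270; return (x.min()+x.max())/2,x.min(),x.max()
P={}
for r in (195,205,215,225,252,262,297):
    a,lo,hi=mid(r); P[r]=plane('wrist',(a,r),.147,s); w=np.linalg.norm(plane('wrist',(hi+.5,r),.147,s)-plane('wrist',(lo-.5,r),.147,s)); print(r,a,w.round(4),P[r].round(4))
print(plane('wrist',(313,193),.147,s))
d=P[297]-P[195]; print(np.arctan2(d[1],d[0]))
E
```

```text
195 312.5 0.0227 [ 0.4631 -0.0074  0.147 ]
205 313.0 0.0237 [ 0.4709 -0.0066  0.147 ]
215 312.5 0.0231 [ 0.4789 -0.0067  0.147 ]
225 312.5 0.0234 [ 0.4871 -0.0063  0.147 ]
252 313.5 0.0532 [ 0.5101 -0.0045  0.147 ]
262 313.0 0.0531 [ 0.5191 -0.0045  0.147 ]
297 313.0 0.0284 [ 0.553 -0.003  0.147]
[ 0.46149039 -0.00706285  0.147     ]
0.04901884491651896
```

apply_moves(targets=[-1,0.06,-0.08,0.6,0,-1,0,0,1,0,-1,0,0,1,0,-1,0,0,1,0,-1,0,0,0,0,1,0,0,0,0,1,0,0,0,0,1,0,0,0,0,1,0,0,0,0,1,0,0,0,0,1,0,0,0,0,1,0,0,0,0,1,0,0,0,0], newtons=30)

```text
time_s: 4.2
tool_pos: [0.4726, -0.0068, 0.1239]
ee_rot: [-0.025, 1.0, -0.0, 0.001]
contact_force: [1.1, -2.2, 2.1]
finger_gap: 0.0235
gripper_force: 34.2
```

```bash
python3 - <<'E'
import numpy as np
# arc about hinge, radius 85mm, 0..2.25 rad, 19 rows: tool x = back (-reservoir x), tool z = down
t=np.linspace(0,2.25,20); x=-85*np.cos(t); z=85*np.sin(t)
for a,b in zip(-np.diff(x)/30,-np.diff(z)/30): print('%.2f %.2f'%(a,b))
E
```

```text
-0.02 -0.33
-0.06 -0.33
-0.10 -0.32
-0.14 -0.31
-0.17 -0.29
-0.20 -0.27
-0.23 -0.24
-0.26 -0.21
-0.28 -0.18
-0.30 -0.14
-0.32 -0.11
-0.33 -0.07
-0.33 -0.03
-0.34 0.01
-0.33 0.05
-0.32 0.09
-0.31 0.13
-0.29 0.16
-0.27 0.19
```

Gripped (gap 23.5 mm). Now I carry it round, first half.

apply_moves(targets=[1,-0.02,0,-0.33,0,1,-0.06,0,-0.33,0,1,-0.1,0,-0.32,0,1,-0.14,0,-0.31,0,1,-0.17,0,-0.29,0,1,-0.2,0,-0.27,0,1,-0.23,0,-0.24,0,1,-0.26,0,-0.21,0,1,-0.28,0,-0.18,0,1,-0.3,0,-0.14,0,1,0,0,0,0])

```text
time_s: 5.3
tool_pos: [0.5246, -0.0041, 0.202]
ee_rot: [-0.025, 1.0, -0.0, -0.002]
contact_force: [-4.1, -4.8, -2.8]
finger_gap: 0.0234
gripper_force: 37.9
```

apply_moves(targets=[1,-0.32,0,-0.11,0,1,-0.33,0,-0.07,0,1,-0.33,0,-0.03,0,1,-0.34,0,0.01,0,1,-0.33,0,0.05,0,1,-0.32,0,0.09,0,1,-0.31,0,0.13,0,1,-0.29,0,0.16,0,1,-0.27,0,0.19,0,1,0,0,0,0,1,0,0,0,0])

```text
time_s: 6.4
tool_pos: [0.5968, -0.0001, 0.1944]
ee_rot: [-0.025, 1.0, -0.0, -0.015]
contact_force: [-68.3, -5.9, 31.4]
finger_gap: 0.0005
gripper_force: 34.9
```

```bash
python3 - <<'E'
from h import *
a=viewer.camera('scene');b=viewer.camera('top')
f=lambda im,x,y:cv2.resize(im[y:y+130,x:x+160],(400,325),interpolation=cv2.INTER_CUBIC)
cv2.imwrite('pics/c2.png',np.hstack([f(a,330,170),f(b,330,120)]))
E
```

```text
(no output)
```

View pics/c2.png

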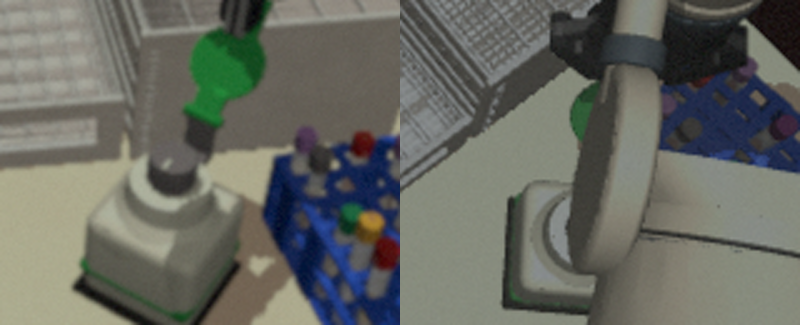

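The pads slipped off the tab past upright, and the shut fingertips are now pressing the flap against its back stop. In the scene crop the flap leans back at (230,60). I'll back off toward -x and up.

apply_moves(targets=[1,0.4,0,-0.2,0,1,0.3,0,-0.3,0,1,0.5,0,-1,0,1,0.6,0,-1,0,-0.2,0.9,0,-0.4,0,-0.2,0.9,0,0,0,-0.2,0,0,0,0,-0.2,0,0,0,0])

```text
time_s: 7.3
tool_pos: [0.5028, -0.0045, 0.2776]
ee_rot: [-0.026, 1.0, 0.0, 0.002]
contact_force: [0.4, -0.4, 0.1]
finger_gap: 0.0511
gripper_force: 0.0
```

```bash
python3 - <<'E'
from h import *
s=bot.read_state();print(s['tool_pos'],s['contact_force'],s['joint_positions'].round(2) if hasattr(s['joint_positions'],'round') else s['joint_positions'])
a=viewer.camera('scene');b=viewer.camera('wrist');cv2.imwrite('pics/w3.png',b)
f=lambda im,x,y:cv2.resize(im[y:y+130,x:x+160],(400,325),interpolation=cv2.INTER_CUBIC)
cv2.imwrite('pics/c3.png',np.hstack([f(a,330,170),cv2.resize(b[100:360,156:476],(400,325))]))
E
```

```text
[ 0.50277532 -0.00447529  0.27762508] [ 0.39004957 -0.35918482  0.14245857] [-0.08 -0.16  1.39  0.    1.9  -1.7 ]
```

View pics/c3.png

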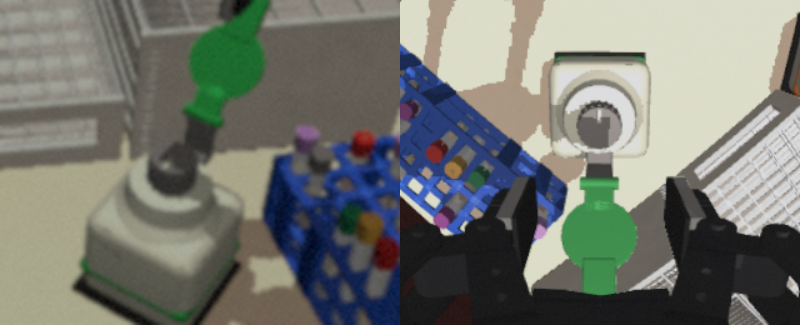

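The flap stands leaned right back and the cap is exposed, at crop (601,122), which is wrist pixel (317,198).

```bash
python3 - <<'E'
from h import *
s=bot.read_state(); im=cv2.imread('pics/w3.png')
p=plane('wrist',(316.8,197.6),.136,s); print(p)
r=R.from_quat(s['ee_rot']); 
for q in (p,np.array([.515,-.0047,.115])): print(r.inv().apply(q-s['tool_pos'])/.03)
cv2.imwrite('pics/c4.png',cv2.resize(im[150:250,256:376],(720,600),interpolation=cv2.INTER_CUBIC))
E
```

```text
[ 0.50873209 -0.00411057  0.136     ]
[-0.19101665  0.0068436   4.67698313]
[-0.39817609 -0.02397154  5.37710695]
```

View pics/c4.png

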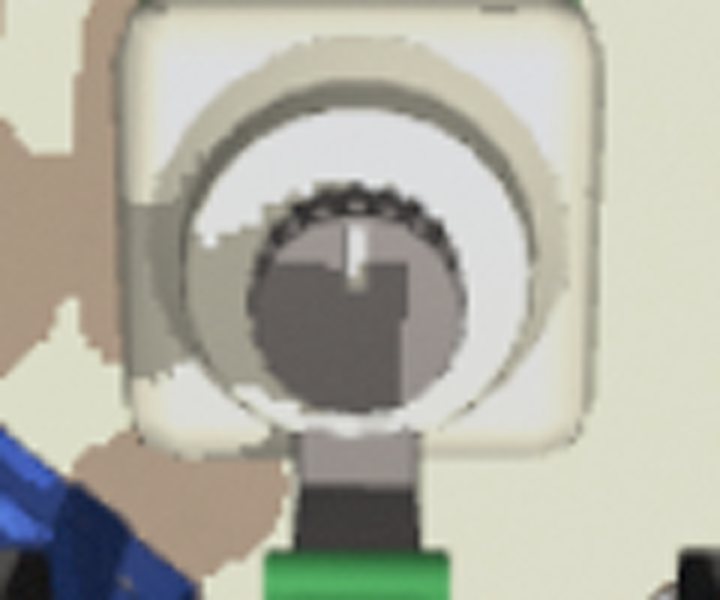

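The cap top is centred at crop (358,312), px (315.7,202), and its white mark points straight toward -x. So the cap is at x about 0.513.

apply_moves(targets=[-0.2,-0.36,0,0,0,-0.2,0,0,0,1,-0.2,0,0,1,1,-0.2,0,0,1,1,-0.2,0,0,1,1,-0.2,0,0,1,0.4,-0.2,0,0,1,0,-0.2,0,0,0.38,0,-0.2,0,0,0,0,1,0,0,0,0,1,0,0,0,0,1,0,0,0,0,1,0,0,0,0,1,0,0,0,0], newtons=60)

```text
time_s: 8.8
tool_pos: [0.5137, -0.0048, 0.1168]
ee_rot: [0.3, 0.954, 0.0, 0.002]
contact_force: [-1.1, -2.4, 5.7]
finger_gap: 0.0322
gripper_force: 60.4
```

apply_moves(targets=[1,0,0,0,-0.82,1,0,0,0,-0.82,1,0,0,0,-0.82,1,0,0,0,-0.82,1,0,0,0,-0.82,1,0,0,0,-0.82,1,0,0,0,-0.82,1,0,0,0,-0.82,1,0,0,0,-0.82,1,0,0,0,-0.82,1,0,0,0,-0.82,1,0,0,0,0,1,0,0,0,0])

```text
time_s: 10.1
tool_pos: [0.5137, -0.0051, 0.1168]
ee_rot: [-0.363, 0.932, -0.001, 0.001]
contact_force: [-1.4, -2.7, 6.3]
finger_gap: 0.032
gripper_force: 61.2
```

```bash
python3 - <<'E'
from h import *
s=bot.read_state();print(s['contact_force'],s['torque'],R.from_quat(s['ee_rot']).as_matrix()[:2,1])
E
```

```text
[-1.39075827 -2.68896744  6.2996846 ] [-0.46787822  0.1837541   0.04452266] [-0.67713396  0.73585253]
```

apply_moves(targets=[0,0,0,0,0,0,0,0,0,0,0,0,0,0,0,0,0,0,-1,0,0,0,0,-1,0.7,0,0,0,-1,1,0,0,0,-1,1,0,0,0,-1,1,0,0.36,0,-0.38,0.8,0,0,0,0,0,0,0,0,0,0])

```text
time_s: 11.2
tool_pos: [0.5023, -0.0064, 0.2756]
ee_rot: [-0.036, 0.999, 0.0, -0.0]
contact_force: [0.6, -0.6, -0.1]
finger_gap: 0.0429
gripper_force: 0.0
```

```bash
python3 - <<'E'
from h import *
s=bot.read_state();print(s['contact_force'],s['tool_pos'],s['ee_rot'])
im=viewer.camera('wrist');cv2.imwrite('pics/w5.png',im); a=viewer.camera('scene')
f=lambda im,x,y,w,h:cv2.resize(im[y:y+h,x:x+w],(400,400),interpolation=cv2.INTER_CUBIC)
cv2.imwrite('pics/c5.png',np.hstack([f(im,256,140,140,140),f(a,330,160,140,140)]))
E
```

```text
[ 0.55539523 -0.58269929 -0.13907843] [ 0.50233233 -0.00640686  0.27563527] [-3.62425182e-02  9.99343015e-01  1.12881921e-04 -7.17943665e-05]
```

View pics/c5.png

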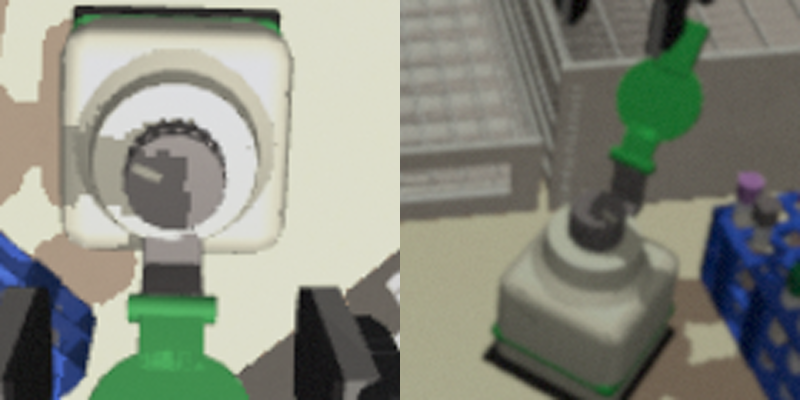

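The mark has moved about 65° anticlockwise (crop (132,163) to (162,177) about centre (176,186)) and the flap is still back. That should be near the stop. I'll do a second, firmer stroke to be sure of it.

apply_moves(targets=[-0.2,-0.36,0.05,0,0,-0.2,0,0,1,0,-0.2,0,0,1,0,-0.2,0,0,1,0,-0.2,0,0,1,0,-0.2,0,0,1,0,-0.2,0,0,0.3,0,-0.2,0,0,0,0,1,0,0,0,0,1,0,0,0,0,1,0,0,0,0,1,0,0,0,0,1,0,0,0,0,1,0,0,0,-0.5,1,0,0,0,-0.5,1,0,0,0,-0.5], newtons=80)

```text
time_s: 12.9
tool_pos: [0.514, -0.005, 0.1194]
ee_rot: [-0.148, 0.989, -0.001, 0.002]
contact_force: [0.3, -3.5, 6.5]
finger_gap: 0.0311
gripper_force: 80.3
```

```bash
python3 - <<'E'
from h import *
s=bot.read_state();print(s['contact_force'],s['torque'],R.from_quat(s['ee_rot']).as_matrix()[:2,1],s['finger_gap'])
E
```

```text
[ 0.25394201 -3.45761788  6.47783981] [-0.67892006  0.05376972 -0.05568967] [-0.29232329  0.95631619] 0.031110928694382395
```

apply_moves(targets=[1,0,0,0,-0.7,1,0,0,0,-0.7,1,0,0,0,-0.7])

```text
time_s: 13.2
tool_pos: [0.5157, -0.0036, 0.1193]
ee_rot: [-0.302, 0.953, -0.0, 0.004]
contact_force: [8.2, 2.1, 2.6]
finger_gap: 0.0309
gripper_force: 81.7
```

```bash
python3 - <<'E'
from h import *
s=bot.read_state();print(s['contact_force'],s['torque'],s['effort'],R.from_quat(s['ee_rot']).as_matrix()[:2,1],s['finger_gap'])
E
```

```text
[8.218096   2.13957952 2.55141639] [ 0.50561447 -1.29911976 -1.74862133] [  0.4759975  -34.82637048 -37.87483335  -0.88935256   2.52411157
  -0.18519072] [-0.57500633  0.81814183] 0.030926256955218622
```

apply_moves(targets=[0,0,0,0,0,0,0,0,0,0,0,0,0,0,0,0,0,0,-1,0,0,0,0,-1,0,0,0,0,-1,0.8,0,0,0,-1,0.8,0,0,0,-1,1,0,0.36,0,-0.3,1,0,0,0,0,0,0,0,0,0,0])

```text
time_s: 14.3
tool_pos: [0.5024, -0.0065, 0.2757]
ee_rot: [-0.036, 0.999, 0.0, -0.0]
contact_force: [0.5, -0.3, -0.4]
finger_gap: 0.0427
gripper_force: 0.0
```

```bash
python3 - <<'E'
from h import *
s=bot.read_state();print(s['contact_force'],s['tool_pos'],s['ee_rot'])
im=viewer.camera('wrist');cv2.imwrite('pics/w6.png',im); b=cv2.imread('pics/w5.png')
f=lambda im,x,y,w,h:cv2.resize(im[y:y+h,x:x+w],(400,400),interpolation=cv2.INTER_CUBIC)
cv2.imwrite('pics/c6.png',np.hstack([f(b,286,170,65,65),f(im,286,170,65,65)]))
E
```

```text
[ 0.46975279 -0.26278576 -0.43973848] [ 0.50239963 -0.00646365  0.27570536] [-3.63497786e-02  9.99339110e-01  1.66727106e-04 -9.99142919e-05]
```

View pics/c6.png

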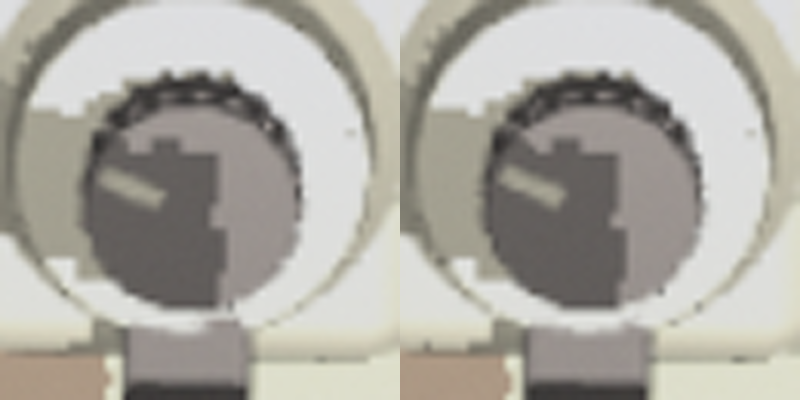

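The mark sits at the same angle before and after, (130,187) against (530,187) in the two crops. A torque of 1.7 N m did not move it, so the cap is at its stop. The tab is open and the gripper is clear.

```bash
python3 -c "
from workcell import bot
print(bot.sign_off())"
```

```text
the job is handed in; nothing more can be done
None
```

The green tab is open, leaning back well past upright by its stop, the grey cap is unscrewed to its open stop, and the orange flip-top was never touched; the pads slipped off the tab late in its swing, pressing the fingertips on the flap at about 75 N, and the job was handed in at about 14 s.

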